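Drop a cutter through a sprung flap

ROBOT

A 6-joint arm with a two-finger parallel gripper is mounted at the origin on a cart in front of the work surface, level with it; the furniture and walls round the work are solid. World frame = base frame: x ahead of the robot, y to its left, z up, the work surface at z = 0. Lengths are in m, angles in rad, forces in N, time in s.
With the tool pointing down it reaches from about 0.25 to 0.725 m from the base axis. Payload 4 kg.
Tool frame: the origin (TCP) lies on the centre line of the jaws, within the pads' length; the fingertips stand 17 mm ahead of it and the grasp point (between the pads) lies 2 mm behind it; z points along the fingers, x is the direction in which the jaws open and shut, and the axes are right-handed (so a half turn about z gives the same grasp; the last joint's range is limited). The gripper opens to 85 mm and grips with 20 to 120 N. Pads are 22 mm wide; open, the fingers measure 114 mm over their backs; the gripper's body (76 mm by 85 mm) begins 54 mm behind the grasp point. The pads swing forward as they close: fully open they stand 13 mm farther back than shut.
Start: joints at [1.344, 0.241, 0.005, 1.335, 0, 1.571], TCP at [0.112, 0.487, 0.248] pointing down, gripper open.
Joint ranges: [-2.72, 2.72], [-1.05, 1.87], [-1.09, 1.28], [-1.99, 2.15], [-1.42, 1.44], [-3.14, 3.14]. Speed limits (rad/s): [2.79, 2.79, 3.14, 3.14, 3.14, 3.14].

INTERFACE

Orientations are given as a unit quaternion [x, y, z, w].
In Python, from workcell import bot gives the robot as it stands.
- The arm moves only by the tool jog_arm, never from a script. Its arguments are lists of equal length, an entry for each row: "jaw": the closure, from 0 (fully open) to 1 (shut); "linear": the shift along the tool's x, y, z in m, a list of three; "delta_rot": the turn, a rotation vector about the tool's x, y, z in degrees, a list of three. A call has exactly 8 rows; each row is the pose to reach, as a shift and turn from the pose commanded when the call began, along the tool's axes at that moment; what a row does not reach only later rows make up. A row lasts 1/12 s, in which the tool goes at most 41.7 mm and 7.16 degrees, less where a joint would pass 70% of its speed; a pose out of reach is approached as far as the arm can. A call with a gripper value outside its range is refused whole. The fingers move at their own pace and stop on an object; the grip force is fixed at half the most. Time passes only in rows, so rows that repeat a pose let the fingers close, or fill a call up. It gives the time, the measured TCP pose, the force and the opening at its end, in the units of the state.
- bot.get_obs(): the state, without advancing time (a new reading comes with each control period).
- bot.camera(name): name is "scene" or "top"; returns (picture, depth): 480x640x3 uint8, red, green, blue; 480x640 float32, m along the optical axis (not along the pixel's ray), 0 where there is no reading.
- bot.calibration(name): a dict with "fovy" (degrees; the focal length in pixels is half the picture's height over the tangent of half this angle, whatever the lens; pixels are square), "cx", "cy" (the principal point, pixels), "origin" and "orientation" of the camera in the world. Camera axes: x right, y down, z forward; pixel columns grow to the right and rows downward; lengths in m; the calibration is good to about 2 mm. A picture is of the moment at which its call begins. calibration takes no time and is no camera call.
- bot.job_done(): hands the job in, once; it reports no verdict.
The state is a dict: "clock": time; "joint_pos": joint angles; "joint_vel": joint speeds; "tau": joint torques, N m; "eef_pos": TCP position; "tool_rot": TCP orientation; "ft_force": force on the tool from outside, world axes, zero at the start; "ft_torque": the same for the moment, N m; "grip_width": finger opening in m.
Only numpy, scipy, OpenCV 4.12 (cv2) and the standard library are available. Lean on these libraries where they do the work, as an engineer would, in place of code of your own. Each camera call takes 0.05 s, during which the arm holds its last target.

TASK

Put the used round cutter into the steel drop box without gripping or lifting it: with one finger press down the long push plate beside the loading deck to swing the box's sprung flap well open, and while that finger holds it open push the cutter along the deck with the other finger until it drops through the mouth. The flap has to be open before any of the cutter gets over the mouth, and must be let go to close again afterwards; leave everything else where it is.

Things in the scene. Friction and masses are not known exactly. Their poses are not given: they have to be found in the camera images.
- drop_box: Fixed sheet-steel box, 243 (x) x 196 (y) x 150 (z) mm. Origin at table height straight below the middle of the mouth's front lip; x is the push direction (from loading deck to mouth), y left, z up. Its frame is called BOX below. Flat top at z 150: loading deck x -150..0, y -90..41; right-hand cover y -90..-44, x 0..93. Hollow inside, floor at z 10.
- lip (a point): Middle of the mouth's front lip, on the deck (BOX 0, 0, 150 mm), axes as BOX. Two fixed guide rails stand 10 mm above the deck before it, at y 34..37 and -37..-34, x -135..-3; the cutter lies between them.
- mouth (a point): Middle of the part of the mouth straight ahead of the cutter (BOX 42, 0, 150 mm). The mouth is x 0..85, y -44..90, closed by the aluminium flap flush with the deck.
- flap (a joint): Flap angle, rad: 0 closed, 1.05 fully open. Hinge line along BOX x at y 90, z 150 mm; the flap reaches from it right across the mouth and its right edge swings down into the box. A spring shuts it when let go; about 4 to 6 N on the push plate opens it.
- push_edge (a point): Middle of the upper edge of the push plate, BOX (-58, 62, 189) mm when closed; moves with the flap. The plate, part of the flap, is smooth, x -147..31 (BOX), 48 mm wide, and rises from the hinge line at 54 degrees, leaning right toward the deck. A fingertip pressing straight down on it at y 66..76, to 5 mm above deck height, opens the flap to about 0.8; it can slide along x while pressing.
- ring_cutter: Round tin cookie cutter, a thin-walled ring 62 mm across and 23 mm high, 35 to 70 g, lying on the loading deck between the guide rails, its middle 45 to 75 mm before the lip. Origin: centre of its underside; z up.
- star_cutter: Star-shaped tin cookie cutter, 62 x 60 x 23 mm, on the table right of the box; bystander. Origin: centre of underside.
- spool: White ribbon spool, 58 mm across, 18 mm high, on the table right of the box; bystander. Origin: centre of underside.
- pen: Black and white marker pen, 13 x 128 x 15 mm, on the table left of the box; bystander. Origin: centre of underside.
- cap: Small clear plastic cap, 27 mm across, 16 mm high, standing on the right-hand cover of the box beside the mouth; bystander. Origin: centre of underside.
- stopper: Small clear glass stopper with a round head, 29 mm across, 40 mm high, standing on the table right of the box; bystander. Origin: centre of underside.
There are look-alikes about, which are no part of the job. What is shaped like the ring_cutter but orange is not meant.

How it is judged:
By the outcome, as a careful person would: the job done as asked, in the order asked, and still so for the second after the job is handed in, with the robot touching nothing.
It also fails if it takes over 40 s, if anything falls off the work surface, if the arm or the gripper's body presses on something with over 40 N, if the wrist force passes 120 N, or if a joint passes its speed limit or range.

## Working session

There is one attempt and no reset: what is moved stays moved. The work goes in short steps, Python scripts to look and compute and a tool call to move; the robot and the scene stay as the last step left them, time stands still between calls to the robot, and variables do not carry over. Pictures are saved under pics/ and viewed, and the job is handed in when it is done.

Besides the shell and the picture viewer there is one more tool, called after "Request:" as name(argument=value, ...) on one line, values as JSON. jog_arm: Moves the arm, as the interface text tells. Its arguments: {"type":"object","properties":{"jaw":{"type":"array","items":{"type":"number"}},"linear":{"type":"array","items":{"type":"array","items":{"type":"number"}}},"delta_rot":{"type":"array","items":{"type":"array","items":{"type":"number"}}}},"required":["jaw","linear","delta_rot"]}

```bash
ls; mkdir -p pics
cat > h.py <<'E'
import numpy as np,cv2
from scipy.spatial.transform import Rotation as R
from workcell import bot
def look(n,tag):
    p,d=bot.camera(n); np.savez(f'{tag}.npz',p=p,d=d); cv2.imwrite(f'pics/{tag}.png',p[:,:,::-1]); return p,d
def cam(n):
    c=bot.calibration(n); f=240/np.tan(np.radians(c['fovy'])/2); return f,c['cx'],c['cy'],np.array(c['origin']),R.from_quat(c['orientation']).as_matrix(),c
def ray(n,u,v,z):
    f,cx,cy,o,M,_=cam(n); r=M@np.array([(u-cx)/f,(v-cy)/f,1.]); return o+r*(z-o[2])/r[2]
def pts(n,d):
    f,cx,cy,o,M,_=cam(n); v,u=np.mgrid[:480,:640]; return np.stack([(u-cx)/f*d,(v-cy)/f*d,d],-1)@M.T+o
E
python3 - <<'E'
from h import *
for n in('scene','top'):
    look(n,n+'1'); print(bot.calibration(n))
print(bot.get_obs())
E
```

```text
pics
{'fovy': 44.9780335126417, 'cx': 311.8127573275817, 'cy': 240.87852312255384, 'origin': array([ 0.13439499, -0.6866506 ,  0.73509244]), 'orientation': array([ 0.85785066, -0.22952473,  0.1073    , -0.44709881])}
{'fovy': 57.012064343665095, 'cx': 314.0953580059767, 'cy': 240.1591422659938, 'origin': array([0.45391844, 0.04112196, 0.98316277]), 'orientation': array([-0.69575814,  0.71701511, -0.02852884,  0.03156006])}
{'clock': 0.1, 'joint_pos': array([ 1.34400053e+00,  2.41337302e-01,  3.85243283e-03,  1.33519852e+00,
       -3.91506324e-06,  1.57080099e+00]), 'joint_vel': array([ 1.42441567e-03, -1.10076900e-03,  1.47275660e-03,  4.26869395e-05,
       -6.20224343e-05, -1.01344970e-04]), 'tau': array([-4.88181126e-05, -3.73138189e+01,  2.53009701e+01,  1.08111350e-02,
        5.64360641e-05, -9.81450334e-07]), 'eef_pos': array([0.11230878, 0.48667318, 0.24749963]), 'tool_rot': array([ 7.82579065e-01,  6.22550494e-01, -7.37167408e-04,  5.88932013e-04]), 'ft_force': array([ 0.76577443, -0.4121111 , -0.5319635 ]), 'ft_torque': array([ 0.03680883, -0.03335379, -0.04038075]), 'grip_width': 0.08565511697796417}
```

View pics/scene1.png

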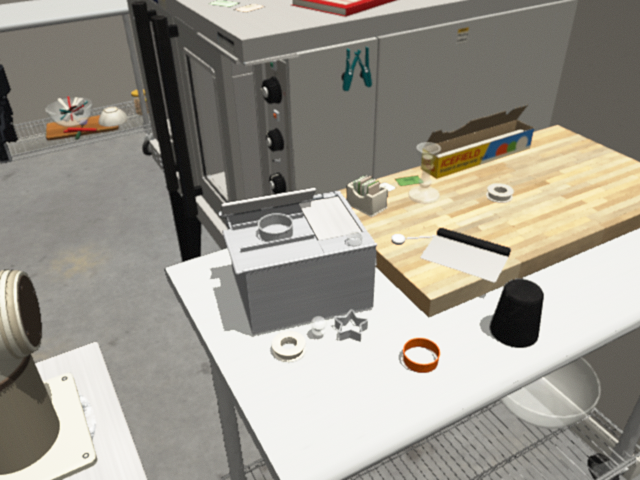

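View pics/top1.png

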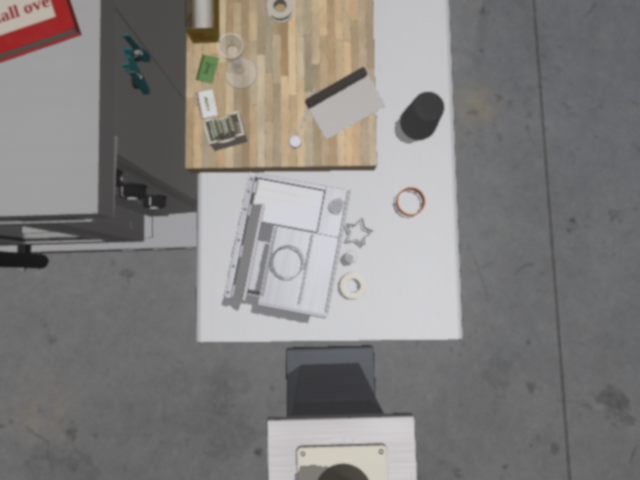

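Run:
```python
from h import *
for n in('scene','top'):
    f,cx,cy,o,M,c=cam(n)
    for P in([.112,.487,.25],[0,0,0],[.4,.1,0]):
        q=M.T@(np.array(P)-o); print(n,P,cx+f*q[0]/q[2],cy+f*q[1]/q[2],q[2])
z=np.load('top1.npz');p=z['p'];d=z['d']
a=p[160:345,190:400]; cv2.imwrite('pics/top1c.png',cv2.resize(a[:,:,::-1],None,fx=3.2,fy=3.2,interpolation=cv2.INTER_CUBIC))
W=pts('top',d)
for (u,v) in [(340,320),(320,250),(310,305),(288,262),(288,280),(250,240),(258,215),(240,240),(290,205),(330,215),(330,270),(230,300),(240,190)]:
    print(u,v,W[v,u].round(4),d[v,u])
z=np.load('scene1.npz');p=z['p']
a=p[180:380,200:400]; cv2.imwrite('pics/scene1c.png',cv2.resize(a[:,:,::-1],None,fx=3,fy=3,interpolation=cv2.INTER_CUBIC))
```

```text
scene [0.112, 0.487, 0.25] 7.805115466150369 148.17494806798237 1.113749856187807
scene [0, 0, 0] 18.296012175176543 442.19708350139535 0.86485479720697
scene [0.4, 0.1, 0] 238.46490251057227 310.77770287445463 1.0923720886834025
top [0.112, 0.487, 0.25] 42.84138910223072 501.8573753155864 0.7028005683936142
top [0, 0, 0] 342.33065827617474 491.06787974736915 0.9409169937069256
top [0.4, 0.1, 0] 290.6332400767001 303.09183086894825 0.9752000740948928
340 320 [ 0.3596 -0.0077 -0.0032] 0.9746366
320 250 [0.506  0.033  0.1497] 0.8348755
310 305 [0.4036 0.0549 0.1493] 0.8265876
288 262 [0.4852 0.0941 0.1489] 0.8340232
288 280 [0.4514 0.095  0.1475] 0.8325661
250 240 [0.5268 0.1614 0.1738] 0.8129901
258 215 [0.5713 0.1445 0.1837] 0.80685216
240 240 [0.5295 0.1839 0.1499] 0.83713603
290 205 [0.5943 0.0878 0.1457] 0.8465433
330 215 [0.5725 0.0119 0.1468] 0.84328246
330 270 [0.4677 0.0154 0.1504] 0.8308383
230 300 [ 0.4107  0.2341 -0.0017] 0.97824675
240 190 [ 0.6568  0.2082 -0.0023] 0.99963224
```

View pics/top1c.png

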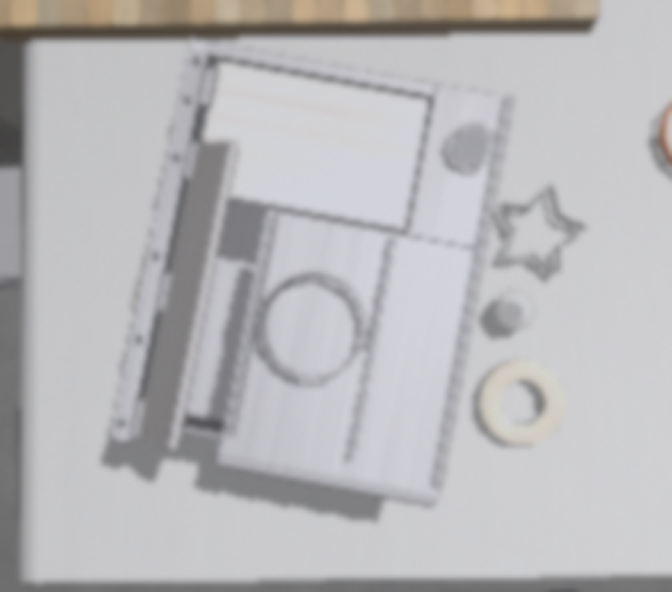

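View pics/scene1c.png

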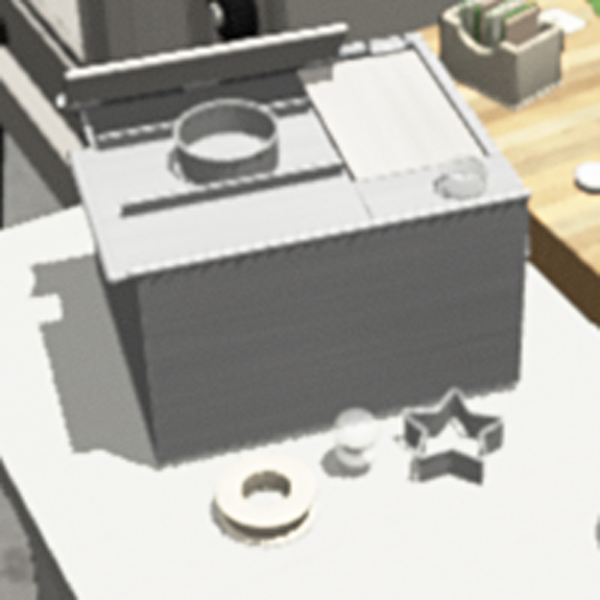

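Run:
```python
from h import *
C=[((408,230),(0,-44)),((432,97),(85,-44)),((436,503),(-150,-90)),((511,95),(93,-90)),((215,60),(85,90)),((220,463),(-150,41)),((472,245),(0,-90))]
def up(u,v): return (u+.5)/3.2+190-.5,(v+.5)/3.2+160-.5
A=np.array([c[1] for c in C])/1e3; B=np.array([ray('top',*up(*c[0]),.15)[:2] for c in C])
a=A-A.mean(0);b=B-B.mean(0)
th=np.arctan2((a[:,0]*b[:,1]-a[:,1]*b[:,0]).sum(),(a*b).sum())
Rm=np.array([[np.cos(th),-np.sin(th)],[np.sin(th),np.cos(th)]]); t=B.mean(0)-Rm@A.mean(0)
print(np.degrees(th),t,((B-A@Rm.T-t)*1000).round(1))
# ring, circle at top z .173 outer and depth mean height
c=ray('top',*up(309,327),.173); print('ring',c,(Rm.T@(c[:2]-t)*1000))
for e in [(253,327),(366,327),(309,270),(309,386)]:
    q=ray('top',*up(*e),.173);print((Rm.T@(q[:2]-t)*1000).round(1))
W=pts('top',np.load('top1.npz')['d']);b=(W[...,:2]-t)@Rm*1000
def st(x0,x1,y0,y1):
    m=(b[...,0]>x0)&(b[...,0]<x1)&(b[...,1]>y0)&(b[...,1]<y1);print(np.median(W[m][:,2]),m.sum())
st(-140,-10,-85,-45);st(10,70,-30,60);st(10,85,-85,-50)
m=(b[...,0]>-130)&(b[...,0]<20)&(W[...,2]>.183)&(W[...,2]<.25);print('plate edge',b[m].mean(0),np.percentile(b[m],[2,98],axis=0),W[m][:,2].mean())
m=(b[...,0]>-130)&(b[...,0]<0)&(abs(b[...,1])<36)&(W[...,2]>.165);print('ring pts',b[m].mean(0),np.percentile(b[m],[1,99],axis=0),m.sum())
np.savez('box.npz',th=th,t=t)
# scene check: ring rim
```

```text
-11.89428189150614 [0.54738158 0.08180816] [[ 2.9 -1.4]
 [-1.  -0.6]
 [-1.2  1.3]
 [ 0.4 -1.1]
 [-2.1 -2.6]
 [-1.4 -1.5]
 [ 2.3  6. ]]
ring [0.48467358 0.09582994 0.173     ] [-64.25161785   0.79619803]
[-69.9  32.4]
[-58.5 -31.3]
[-32.1   6.8]
[-97.3  -5.3]
0.15144431569642358 2710
0.14838585292560386 1550
0.14981353281027288 714
plate edge [-36.42288181 226.05893267] [[-122.52506264   57.91629694]
 [  18.95876616  444.48423988]] 0.19677276474673808
ring pts [-63.13847693   0.23297398] [[-93.89055699 -31.58547972]
 [-32.92038223  29.22964969]] 126
```

```bash
cat >> h.py <<'E'
z_=np.load('box.npz') if __import__('os').path.exists('box.npz') else None
def st():
    o=bot.get_obs(); th=float(z_['th']);t=z_['t'];c,s=np.cos(th),np.sin(th);Rm=np.array([[c,-s],[s,c]])
    p=o['eef_pos'];M=R.from_quat(o['tool_rot']).as_matrix(); b=Rm.T@(p[:2]-t)*1000
    fx=M[:2,0]; print('t',o['clock'],'BOX',b.round(1),'z',(p[2]*1e3).round(1),'F',o['ft_force'].round(1),'w',(o['grip_width']*1e3).round(1),'toolx-ang vs boxy',(np.degrees(np.arctan2(fx[1],fx[0]))-90-np.degrees(th)).round(2),'tilt',M[:,2].round(3))
    return o,b,Rm,t,M
def plan(bx,by,z):
    o,b,Rm,t,M=st(); g=np.r_[Rm@np.array([bx,by])/1e3+t,z/1e3]; print('goal',g.round(4),'shift tool',(M.T@(g-o['eef_pos'])).round(4))
E
python3 - <<'E'
from h import *
A=[((408,230),(0,-44)),((432,97),(85,-44)),((436,503),(-150,-90)),((511,95),(93,-90)),((215,60),(85,90)),((220,463),(-150,41))]
up=lambda u,v:((u+.5)/3.2+189.5,(v+.5)/3.2+159.5)
B=np.array([ray('top',*up(*c[0]),.15)[:2] for c in A]);A=np.array([c[1] for c in A])/1e3
a=A-A.mean(0);b=B-B.mean(0)
th=np.arctan2((a[:,0]*b[:,1]-a[:,1]*b[:,0]).sum(),(a*b).sum())
Rm=np.array([[np.cos(th),-np.sin(th)],[np.sin(th),np.cos(th)]]); t=B.mean(0)-Rm@A.mean(0)
print(np.degrees(th),t,((B-A@Rm.T-t)*1000).round(1)); np.savez('box.npz',th=th,t=t)
# second view check
f,cx,cy,o,M,_=cam('scene')
for n,(u,v) in {'(-150,-90)':(105,278),'(93,-90)':(527,197),'(0,-44)':(355,180),'(85,-44)':(488,165)}.items():
    q=ray('scene',(u+.5)/3+199.5,(v+.5)/3+179.5,.15)[:2]; print(n,(Rm.T@(q-t)*1000).round(1))
for u,v in[(174,130),(279,130),(226,100),(226,160)]:
    q=ray('scene',(u+.5)/3+199.5,(v+.5)/3+179.5,.173)[:2]; print('ring',(Rm.T@(q-t)*1000).round(1))
E
python3 -c "
from h import *
plan(-116,36,248)"
```

```text
-11.958608528775486 [0.54702432 0.08079042] [[ 3.3 -0.4]
 [-0.5  0.5]
 [-0.8  2.1]
 [ 0.9 -0. ]
 [-1.8 -1.5]
 [-1.1 -0.6]]
(-150,-90) [-154.9  -86.3]
(93,-90) [ 90.2 -91.1]
(0,-44) [  2.  -42.7]
(85,-44) [ 80.9 -53.7]
ring [-92.5   9.5]
ring [-34.2 -10.8]
ring [-55.4  31.2]
ring [-71.3 -30.8]Traceback (most recent call last):
  File "<string>", line 3, in <module>
    plan(-116,36,248)
    ~~~~^^^^^^^^^^^^^
  File "h.py", line 19, in plan
    o,b,Rm,t,M=st(); g=np.r_[Rm@np.array([bx,by])/1e3+t,z/1e3]; print('goal',g.round(4),'shift tool',(M.T@(g-o['eef_pos'])).round(4))
               ~~^^
  File "h.py", line 16, in st
    fx=M[:2,0]; print('t',o['clock'],'BOX',b.round(1),'z',(p[2]*1e3).round(1),'F',o['ft_force'].round(1),'w',(o['grip_width']*1e3).round(1),'toolx-ang vs boxy',(np.degrees(np.arctan2(fx[1],fx[0]))-90-np.degrees(th)).round(2),'tilt',M[:,2].round(3))
                                                                                                             ^^^^^^^^^^^^^^^^^^^^^^^^^^^
AttributeError: 'float' object has no attribute 'round'
```

```bash
sed -i "s/'clock'\],/'clock'],/; s/(o\['grip_width'\]\*1e3).round(1)/round(o['grip_width']*1e3,1)/; s/(np.degrees(np.arctan2(fx\[1\],fx\[0\]))-90-np.degrees(th)).round(2)/round(float(np.degrees(np.arctan2(fx[1],fx[0]))-90-np.degrees(th)),2)/" h.py
python3 -c "
from h import *
plan(-116,36,260)"
```

```text
t 0.1 BOX [-509.4  307. ] z 247.5 F [ 0.8 -0.4 -0.5] w 85.7 toolx-ang vs boxy -1.04 tilt [-0.    -0.002 -1.   ]
goal [0.441 0.14  0.26 ] shift tool [-0.2639  0.3982 -0.012 ]
```

Request:
jog_arm(jaw=[0.35,0.35,0.35,0.35,0.35,0.35,0.35,0.35], linear=[[-0.015,0.022,-0.03],[-0.035,0.053,-0.03],[-0.055,0.083,-0.03],[-0.075,0.113,-0.03],[-0.095,0.143,-0.03],[-0.115,0.173,-0.03],[-0.132,0.2,-0.03],[-0.15,0.226,-0.03]], delta_rot=[[0,0,-1],[0,0,-1],[0,0,-1],[0,0,-1],[0,0,-1],[0,0,-1],[0,0,-1],[0,0,-1]])

```text
clock: 0.77
eef_pos: [0.2997, 0.2886, 0.278]
tool_rot: [0.777, 0.629, -0.0, 0.0]
ft_force: [0.7, 1.6, -0.3]
grip_width: 0.0557
```

```bash
python3 -c "
from h import *
plan(-116,36,260)"
```

```text
t 0.7667 BOX [-285.   152.1] z 278.0 F [ 0.7  1.6 -0.3] w 55.7 toolx-ang vs boxy -0.05 tilt [-0. -0. -1.]
goal [0.441 0.14  0.26 ] shift tool [-0.1159  0.1691  0.0181]
```

Request:
jog_arm(jaw=[0.35,0.35,0.35,0.35,0.35,0.35,0.35,0.35], linear=[[-0.02,0.03,0],[-0.04,0.06,0],[-0.06,0.09,0],[-0.08,0.12,0],[-0.1,0.145,0],[-0.115,0.168,0],[-0.115,0.168,0],[-0.115,0.168,0]], delta_rot=[[0,0,0],[0,0,0],[0,0,0],[0,0,0],[0,0,0],[0,0,0],[0,0,0],[0,0,0]])

```text
clock: 1.43
eef_pos: [0.4397, 0.1417, 0.2776]
tool_rot: [0.778, 0.628, -0.001, -0.0]
ft_force: [-0.0, 0.2, -0.7]
grip_width: 0.0556
```

```bash
python3 -c "
from h import *
plan(-116,36,260)
p,d=look('scene','s2'); cv2.imwrite('pics/s2c.png',cv2.resize(p[80:280,180:400,::-1],None,fx=3,fy=3,interpolation=cv2.INTER_CUBIC))
p,d=look('top','t2'); cv2.imwrite('pics/t2c.png',cv2.resize(p[160:345,190:400,::-1],None,fx=3,fy=3,interpolation=cv2.INTER_CUBIC))
"
```

```text
t 1.4333 BOX [-117.6   37.3] z 277.6 F [-0.   0.2 -0.7] w 55.6 toolx-ang vs boxy -0.22 tilt [-0.002 -0.    -1.   ]
goal [0.441 0.14  0.26 ] shift tool [-0.0013  0.0016  0.0176]
```

View pics/s2c.png

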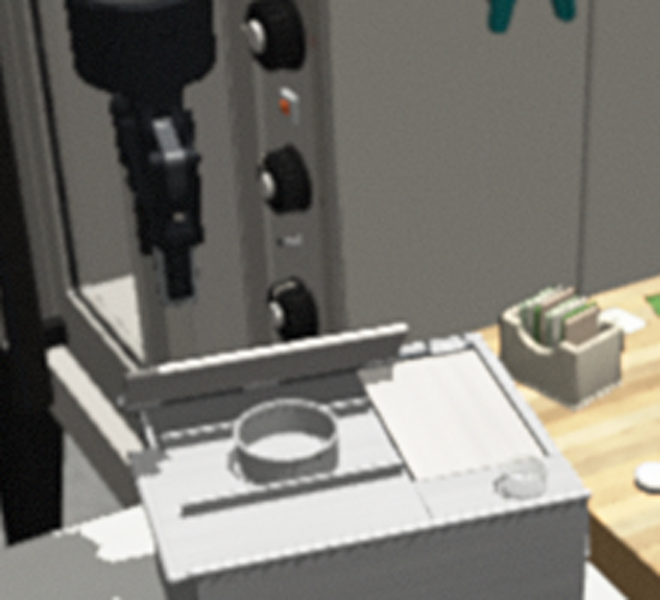

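View pics/t2c.png

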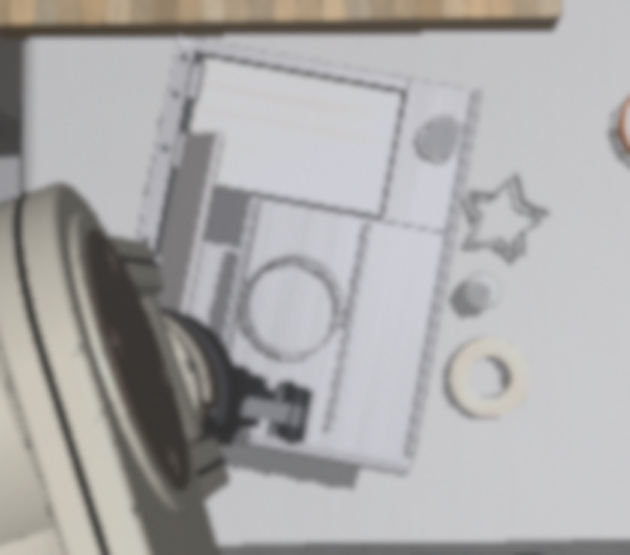

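Run:
```python
from h import *
d=np.load('s2.npz')['d'];W=pts('scene',d)
th=float(z_['th']);t=z_['t'];c,s=np.cos(th),np.sin(th);Rm=np.array([[c,-s],[s,c]])
b=np.dstack([(W[...,:2]-t)@Rm,W[...,2]])*1000
for v in range(160,184): print(v,[tuple(b[v,u].round(0)) for u in (236,239,242)])
d=np.load('t2.npz')['d'];W=pts('top',d);b=np.dstack([(W[...,:2]-t)@Rm,W[...,2]])*1000
m=(b[...,0]>-135)&(b[...,0]<-95)&(b[...,1]<45)&(b[...,1]>-20)&(b[...,2]>200);
for v in range(285,310,2): print(v,[(u,*b[v,u].round(0)) for u in range(276,297,4)])
```

```text
160 [(np.float64(-124.0), np.float64(-23.0), np.float64(318.0)), (np.float64(-118.0), np.float64(-19.0), np.float64(315.0)), (np.float64(-114.0), np.float64(-21.0), np.float64(315.0))]
161 [(np.float64(-124.0), np.float64(-23.0), np.float64(316.0)), (np.float64(-118.0), np.float64(-19.0), np.float64(314.0)), (np.float64(-114.0), np.float64(-22.0), np.float64(314.0))]
162 [(np.float64(-124.0), np.float64(-23.0), np.float64(315.0)), (np.float64(-119.0), np.float64(-21.0), np.float64(313.0)), (np.float64(-112.0), np.float64(-8.0), np.float64(305.0))]
163 [(np.float64(-121.0), np.float64(-4.0), np.float64(303.0)), (np.float64(-117.0), np.float64(-7.0), np.float64(304.0)), (np.float64(-112.0), np.float64(-4.0), np.float64(301.0))]
164 [(np.float64(-122.0), np.float64(-5.0), np.float64(302.0)), (np.float64(-117.0), np.float64(-5.0), np.float64(301.0)), (np.float64(-112.0), np.float64(-4.0), np.float64(299.0))]
165 [(np.float64(-122.0), np.float64(-3.0), np.float64(299.0)), (np.float64(-116.0), np.float64(-0.0), np.float64(297.0)), (np.float64(-112.0), np.float64(-6.0), np.float64(299.0))]

[... 7665 characters left out ...]
t64(-149.0), np.float64(-1.0), np.float64(151.0)), (284, np.float64(-147.0), np.float64(-8.0), np.float64(148.0)), (288, np.float64(-129.0), np.float64(-26.0), np.float64(368.0)), (292, np.float64(-145.0), np.float64(-23.0), np.float64(150.0)), (296, np.float64(-143.0), np.float64(-30.0), np.float64(149.0))]
309 [(276, np.float64(-166.0), np.float64(18.0), np.float64(-1.0)), (280, np.float64(-152.0), np.float64(-1.0), np.float64(150.0)), (284, np.float64(-151.0), np.float64(-9.0), np.float64(152.0)), (288, np.float64(-150.0), np.float64(-16.0), np.float64(150.0)), (292, np.float64(-148.0), np.float64(-23.0), np.float64(149.0)), (296, np.float64(-147.0), np.float64(-31.0), np.float64(150.0))]
```

Request:
jog_arm(jaw=[0.35,0.35,0.35,0.35,0.35,0.35,0.35,0.35], linear=[[-0.001,0.002,0.02],[-0.001,0.002,0.04],[-0.001,0.002,0.06],[-0.001,0.002,0.075],[-0.001,0.002,0.081],[-0.001,0.002,0.084],[-0.001,0.002,0.086],[-0.001,0.002,0.088]], delta_rot=[[0,0,0],[0,0,0],[0,0,0],[0,0,0],[0,0,0],[0,0,0],[0,0,0],[0,0,0]])

```text
clock: 2.2
eef_pos: [0.4416, 0.1423, 0.1914]
tool_rot: [0.777, 0.63, 0.001, 0.0]
ft_force: [-0.8, 1.2, 2.9]
grip_width: 0.0554
```

```bash
python3 -c "
from h import *
plan(-116,36,163)
p,d=look('scene','s3'); cv2.imwrite('pics/s3c.png',cv2.resize(p[120:280,200:400,::-1],None,fx=4,fy=3.7,interpolation=cv2.INTER_CUBIC))
"
```

```text
t 2.2 BOX [-115.9   38.4] z 191.4 F [-0.8  1.2  2.9] w 55.4 toolx-ang vs boxy 0.03 tilt [ 0.002  0.001 -1.   ]
goal [0.441 0.14  0.163] shift tool [-0.0024 -0.0002  0.0284]
```

View pics/s3c.png

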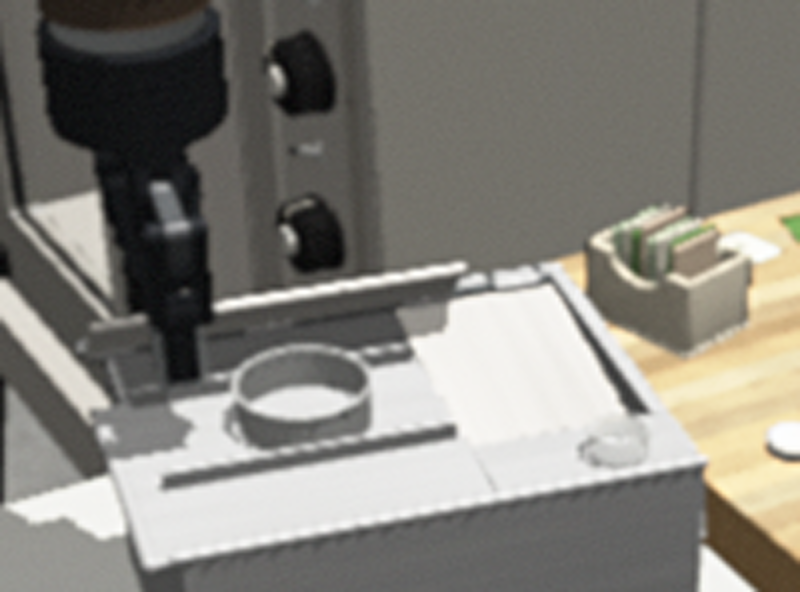

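Request:
jog_arm(jaw=[0.35,0.35,0.35,0.35,0.35,0.35,0.35,0.35], linear=[[-0.002,0,0.005],[-0.002,0,0.01],[-0.002,0,0.015],[-0.002,0,0.019],[-0.002,0,0.022],[-0.002,0,0.025],[-0.002,0,0.025],[-0.002,0,0.025]], delta_rot=[[0,0,0],[0,0,0],[0,0,0],[0,0,0],[0,0,0],[0,0,0],[0,0,0],[0,0,0]])

```text
clock: 2.92
eef_pos: [0.4407, 0.1389, 0.1651]
tool_rot: [0.777, 0.629, -0.0, 0.0]
ft_force: [-0.3, -2.7, 4.6]
grip_width: 0.0553
```

```bash
python3 -c "
from h import *
plan(-116,36,163)
p,d=look('scene','s4'); cv2.imwrite('pics/s4c.png',cv2.resize(p[120:280,200:400,::-1],None,fx=4,fy=3.7,interpolation=cv2.INTER_CUBIC))
"
```

```text
t 2.9167 BOX [-116.1   34.8] z 165.1 F [-0.3 -2.7  4.6] w 55.3 toolx-ang vs boxy -0.07 tilt [-0.    -0.001 -1.   ]
goal [0.441 0.14  0.163] shift tool [0.0012 0.0001 0.0021]
```

View pics/s4c.png

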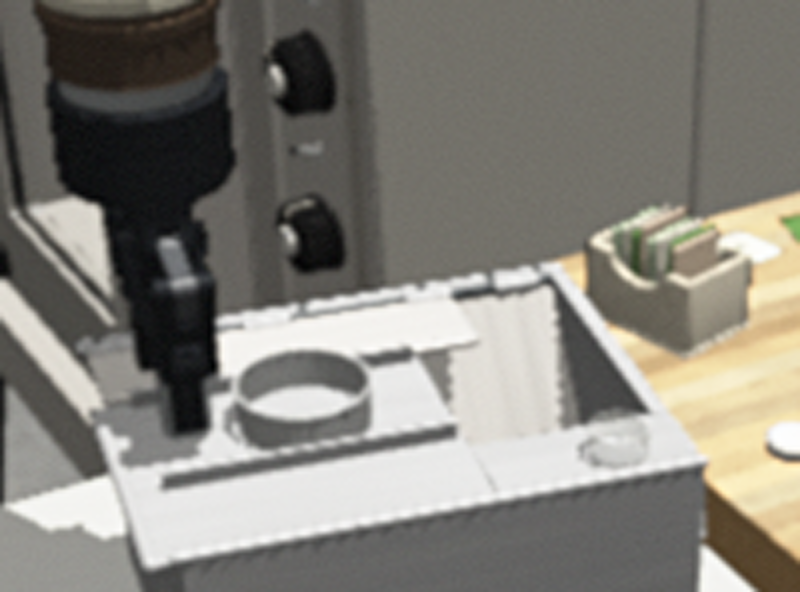

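```bash
cat >> h.py <<'E'
def boxpts(n,tag):
    W=pts(n,np.load(tag+'.npz')['d']);th=float(z_['th']);t=z_['t'];c,s=np.cos(th),np.sin(th);Rm=np.array([[c,-s],[s,c]])
    return np.dstack([(W[...,:2]-t)@Rm,W[...,2]])*1000
E
python3 - <<'E'
from h import *
b=boxpts('scene','s4')
for v in range(228,242): print(v,*[b[v,u].round(0).tolist() for u in (244,247,250)])
m=(b[...,0]>20)&(b[...,0]<70)&(b[...,1]>-20)&(b[...,1]<70)&(b[...,2]<140)&(b[...,2]>20)
k=np.polyfit(b[m][:,1],b[m][:,2],1); print(m.sum(),k,np.arctan(k[0]),np.polyval(k,90))
E
```

```text
228 [-120.0, -5.0, 178.0] [-115.0, -11.0, 180.0] [-110.0, -6.0, 176.0]
229 [-120.0, -8.0, 178.0] [-115.0, -6.0, 175.0] [-110.0, -8.0, 175.0]
230 [-121.0, -8.0, 176.0] [-115.0, -9.0, 175.0] [-110.0, -8.0, 173.0]
231 [-121.0, -7.0, 173.0] [-115.0, -2.0, 169.0] [-110.0, -7.0, 170.0]
232 [-121.0, -6.0, 170.0] [-115.0, -3.0, 167.0] [-111.0, -8.0, 169.0]
233 [-121.0, -7.0, 169.0] [-116.0, -7.0, 167.0] [-111.0, -8.0, 167.0]
234 [-121.0, -9.0, 168.0] [-116.0, -9.0, 167.0] [-111.0, -6.0, 164.0]
235 [-122.0, -8.0, 166.0] [-116.0, -6.0, 163.0] [-111.0, -5.0, 161.0]
236 [-121.0, -5.0, 161.0] [-116.0, -3.0, 158.0] [-110.0, 1.0, 155.0]
237 [-121.0, -2.0, 157.0] [-115.0, 1.0, 154.0] [-110.0, 0.0, 153.0]
238 [-120.0, 4.0, 151.0] [-115.0, 2.0, 151.0] [-110.0, 3.0, 149.0]
239 [-121.0, 0.0, 151.0] [-116.0, -0.0, 150.0] [-111.0, -2.0, 150.0]
240 [-121.0, -1.0, 150.0] [-117.0, -4.0, 151.0] [-112.0, -6.0, 151.0]
241 [-122.0, -4.0, 150.0] [-117.0, -9.0, 152.0] [-112.0, -8.0, 150.0]
572 [ 1.2065431  39.33612017] 0.8787310411770112 147.9249991816488
```

Request:
jog_arm(jaw=[0.35,0.35,0.35,0.35,0.35,0.35,0.35,0.35], linear=[[0,0.006,0],[0,0.012,0],[0,0.019,0],[0,0.027,0],[0,0.035,0],[0,0.043,0],[0,0.05,0],[0,0.055,0]], delta_rot=[[0,0,0],[0,0,0],[0,0,0],[0,0,0],[0,0,0],[0,0,0],[0,0,0],[0,0,0]])

```text
clock: 3.63
eef_pos: [0.495, 0.1282, 0.1652]
tool_rot: [0.777, 0.629, -0.0, -0.001]
ft_force: [-2.3, 0.9, 5.0]
grip_width: 0.0559
```

```bash
python3 -c "
from h import *
plan(-116,36,163)
p,d=look('scene','s5'); cv2.imwrite('pics/s5c.png',cv2.resize(p[120:280,200:400,::-1],None,fx=4,fy=3.7,interpolation=cv2.INTER_CUBIC))
"
```

```text
t 3.6333 BOX [-60.7  35.6] z 165.2 F [-2.3  0.9  5. ] w 55.9 toolx-ang vs boxy -0.03 tilt [-0.001  0.001 -1.   ]
goal [0.441 0.14  0.163] shift tool [ 0.0003 -0.0553  0.0023]
```

View pics/s5c.png

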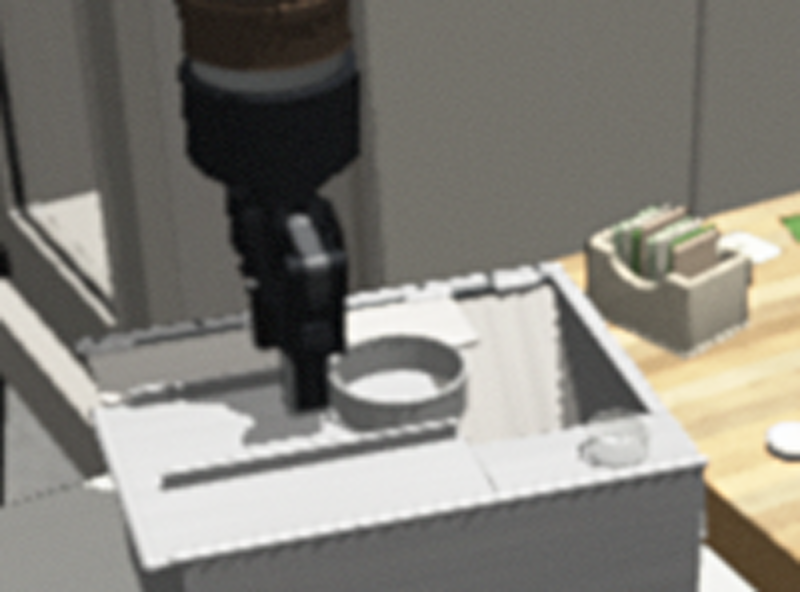

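Request:
jog_arm(jaw=[0.35,0.35,0.35,0.35,0.35,0.35,0.35,0.35], linear=[[0,0.007,0],[0,0.015,0],[0,0.024,0],[0,0.033,0],[0,0.042,0],[0,0.051,0],[0,0.058,0],[0,0.064,0]], delta_rot=[[0,0,0],[0,0,0],[0,0,0],[0,0,0],[0,0,0],[0,0,0],[0,0,0],[0,0,0]])

```text
clock: 4.35
eef_pos: [0.5576, 0.1148, 0.1651]
tool_rot: [0.777, 0.629, -0.0, -0.0]
ft_force: [-2.2, 1.3, 6.0]
grip_width: 0.0556
```

```bash
python3 -c "
from h import *
plan(-116,36,163)
p,d=look('scene','s6'); cv2.imwrite('pics/s6c.png',cv2.resize(p[120:280,200:400,::-1],None,fx=4,fy=3.7,interpolation=cv2.INTER_CUBIC))
p,d=look('top','t6'); cv2.imwrite('pics/t6c.png',cv2.resize(p[160:345,190:400,::-1],None,fx=3,fy=3,interpolation=cv2.INTER_CUBIC))
"
```

```text
t 4.35 BOX [ 3.3 35.4] z 165.1 F [-2.2  1.3  6. ] w 55.6 toolx-ang vs boxy -0.03 tilt [-0.001  0.001 -1.   ]
goal [0.441 0.14  0.163] shift tool [ 0.0005 -0.1193  0.0022]
```

View pics/s6c.png

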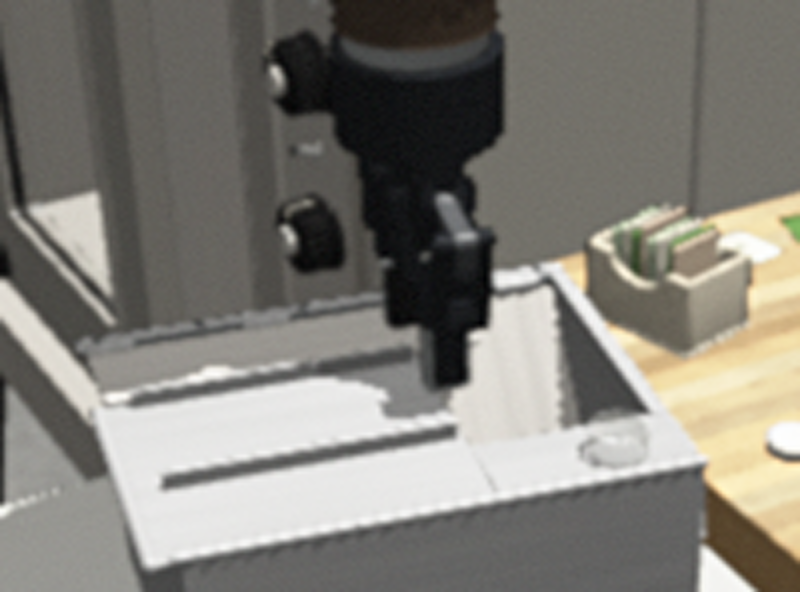

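View pics/t6c.png

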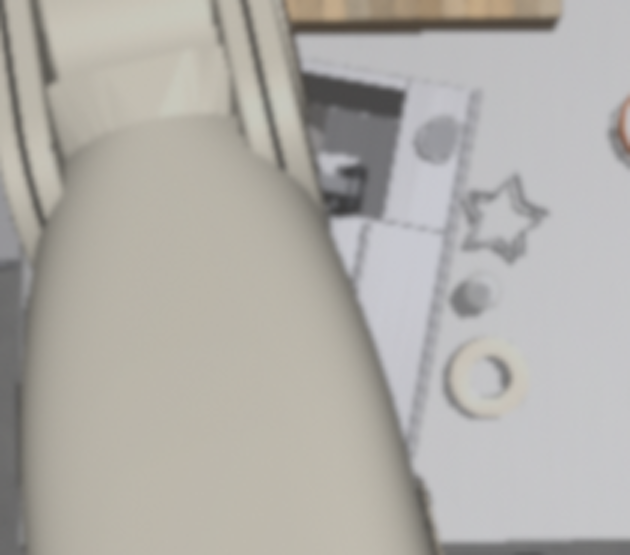

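Request:
jog_arm(jaw=[0.35,0.35,0.35,0.35,0.35,0.35,0.35,0.35], linear=[[0,-0.01,0],[0,-0.025,0],[0,-0.045,0],[0,-0.065,0],[0,-0.085,0],[0,-0.1,0],[0,-0.11,0],[0,-0.115,0]], delta_rot=[[0,0,0],[0,0,0],[0,0,0],[0,0,0],[0,0,0],[0,0,0],[0,0,0],[0,0,0]])

```text
clock: 5.12
eef_pos: [0.445, 0.1389, 0.166]
tool_rot: [0.777, 0.629, 0.001, 0.001]
ft_force: [1.8, -0.8, 5.0]
grip_width: 0.0555
```

```bash
python3 -c "
from h import *
plan(-116,36,163)
p,d=look('scene','s7'); cv2.imwrite('pics/s7c.png',cv2.resize(p[120:280,200:400,::-1],None,fx=4,fy=3.7,interpolation=cv2.INTER_CUBIC))
p,d=look('top','t7'); cv2.imwrite('pics/t7c.png',cv2.resize(p[160:260,240:350,::-1],None,fx=6,fy=6,interpolation=cv2.INTER_CUBIC))
b=boxpts('top','t7')
for y in range(-40,60,10):
  r=[]
  for x in range(5,85,10):
    m=(abs(b[...,0]-x)<4)&(abs(b[...,1]-y)<4)&(b[...,2]<200); r.append(round(float(np.median(b[m][:,2]))) if m.any() else -1)
  print(y,r)
"
```

```text
t 5.1167 BOX [-111.9   35.7] z 166.0 F [ 1.8 -0.8  5. ] w 55.5 toolx-ang vs boxy -0.02 tilt [ 0.003  0.    -1.   ]
goal [0.441 0.14  0.163] shift tool [ 0.0003 -0.0041  0.003 ]
-40 [-1, 10, 11, 8, 10, 10, 9, 9]
-30 [-1, 10, 10, 9, 9, 9, 9, 10]
-20 [-1, 9, 9, 10, 9, 9, 10, 9]
-10 [-1, 9, 10, 10, 9, 10, 10, 10]
0 [-1, 9, 10, 9, 9, 10, 9, 9]
10 [-1, 53, 51, 51, 50, 52, 51, 51]
20 [-1, 65, 64, 64, 66, 65, 64, 64]
30 [73, 75, 77, 76, 76, 76, 75, 76]
40 [154, 91, 91, 89, 88, 89, 89, 88]
50 [153, 153, 154, 127, 101, 103, 100, 100]
```

View pics/s7c.png

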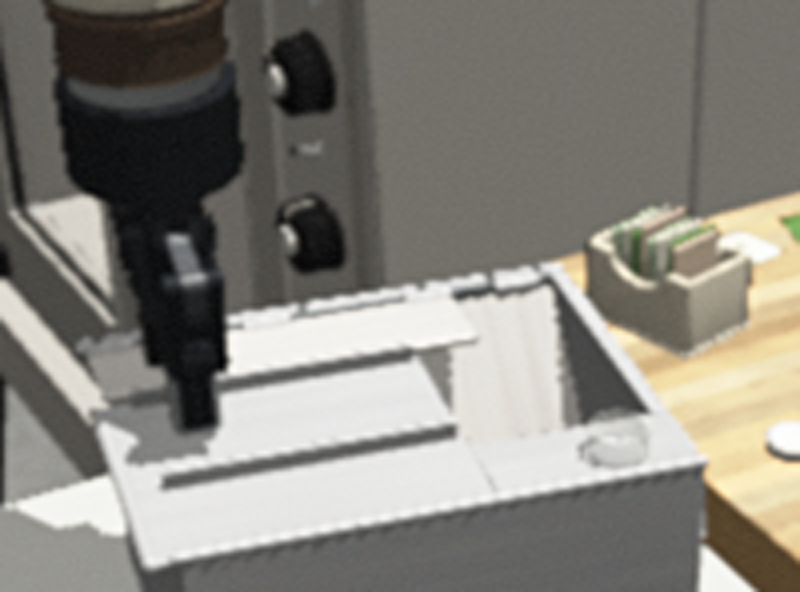

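View pics/t7c.png

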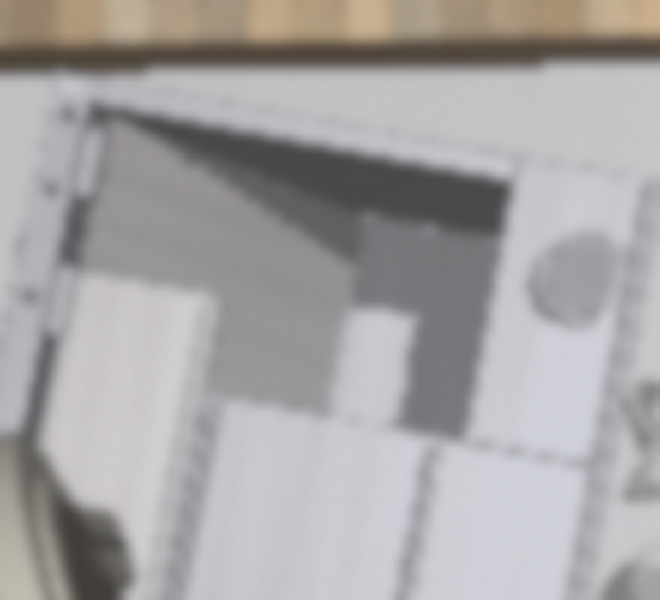

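Request:
jog_arm(jaw=[0.35,0.35,0.35,0.35,0.35,0.35,0.35,0.35], linear=[[0,0,-0.006],[0,0,-0.012],[0,0,-0.018],[0,0,-0.024],[0,0,-0.032],[0,0,-0.045],[0,0,-0.07],[0,0,-0.1]], delta_rot=[[0,0,0],[0,0,0],[0,0,0],[0,0,0],[0,0,0],[0,0,0],[0,0,0],[0,0,0]])

```text
clock: 5.88
eef_pos: [0.4429, 0.1374, 0.2645]
tool_rot: [0.777, 0.629, -0.003, -0.001]
ft_force: [0.9, -0.3, 0.3]
grip_width: 0.0555
```

Request:
jog_arm(jaw=[0.35,0.35,0.35,0.35,0.35,0.35,0.35,0.35], linear=[[0.015,-0.02,-0.005],[0.035,-0.045,-0.005],[0.055,-0.075,-0.005],[0.075,-0.1,-0.005],[0.09,-0.13,-0.005],[0.105,-0.15,-0.005],[0.11,-0.16,-0.005],[0.11,-0.16,-0.005]], delta_rot=[[0,0,0],[0,0,0],[0,0,0],[0,0,0],[0,0,0],[0,0,0],[0,0,0],[0,0,0]])

```text
clock: 6.55
eef_pos: [0.3092, 0.28, 0.2703]
tool_rot: [0.776, 0.631, -0.001, 0.0]
ft_force: [0.4, -0.9, -0.3]
grip_width: 0.0555
```

```bash
python3 -c "
from h import *
st()
p,d=look('scene','s8'); cv2.imwrite('pics/s8c.png',p[:,:,::-1])
p,d=look('top','t8'); cv2.imwrite('pics/t8c.png',cv2.resize(p[160:345,190:400,::-1],None,fx=3,fy=3,interpolation=cv2.INTER_CUBIC))
b=boxpts('top','t8')
m=(b[...,0]>10)&(b[...,0]<80)&(b[...,1]>-38)&(b[...,1]<50)&(b[...,2]<200);print(np.polyfit(b[m][:,1],b[m][:,2],1),np.percentile(b[m][:,2],[2,50,98]))
"
```

```text
t 6.55 BOX [-273.9  145.6] z 270.3 F [ 0.4 -0.9 -0.3] w 55.5 toolx-ang vs boxy 0.17 tilt [-0.001 -0.002 -1.   ]
[-5.48765028e-03  1.43747296e+02] [  9.60182783 148.37555116 151.40901588]
```

View pics/s8c.png

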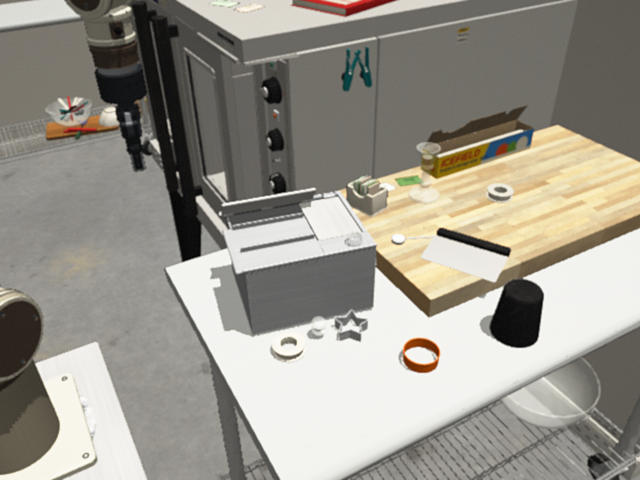

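View pics/t8c.png

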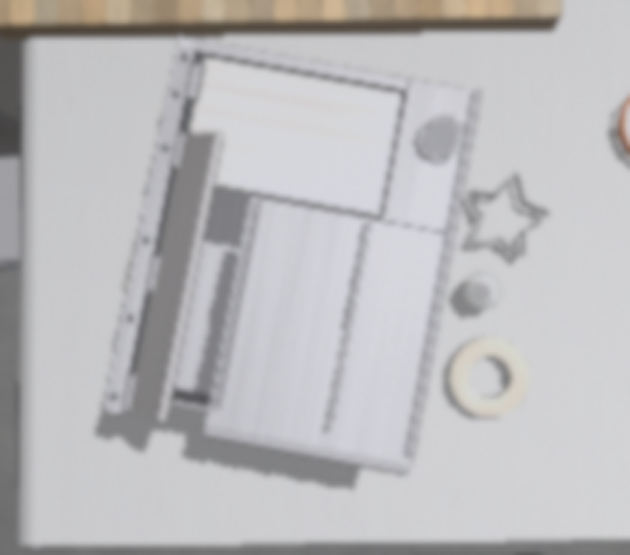

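```bash
python3 -c "
from h import *
print(bot.job_done()); st()"
```

```text
the job is handed in; nothing more can be done
None
the job is handed in; nothing more can be done
```

The round cutter is in the drop box, the flap is shut again, and I handed the job in at about 6.7 s.

- **Opening:** With the jaws set about 56 mm apart, one finger pressed the push plate down. The depth image put the flap at about 0.88 rad before any of the cutter was over the mouth.
- **Pushing:** The other finger pushed the cutter along the rails with the plate held down, until it dropped through the mouth. The cutter was never gripped or lifted.
- **Closing:** I slid the fingers back still holding the plate, then raised them slowly so the flap closed gently, and moved the arm clear.
- **Forces:** The wrist readings I took, at the end of each move, stayed around 6 N.

**Last checks:**
- The deck is empty and the flap lies flat and flush (median height 148 mm, slope about 0). About 2% of the depth points over the mouth read some 10 mm high, which I put down to edge noise or the slit beside the flap.
- The cap, star cutter, spool and stopper look to be where they were.
- I could not see the cutter inside the box. With the flap still open, the visible floor and flap were empty, and it is nowhere on the deck or table. I take it to have slid under the right-hand cover.
- The pen could not be made out in any picture, so I did not check it. The arm stayed well above table height on that side.

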